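Close a meal box and tuck its lid under the lip

ROBOT

A 6-joint arm with a two-finger parallel gripper is mounted at the origin on the work surface. World frame = base frame: x ahead of the robot, y to its left, z up, the work surface at z = 0. Lengths are in m, angles in rad, forces in N, time in s.
With the tool pointing down it reaches from about 0.4 to 0.925 m from the base axis. Payload 3.4 kg.
Tool frame: the origin (TCP) lies at the very end of the fingers, on their centre line; the grasp point (between the pads) lies 19 mm behind it; z points along the fingers, x is the direction in which the jaws open and shut, and the axes are right-handed (so a half turn about z gives the same grasp; the last joint's range is limited). The gripper opens to 85 mm and grips with 20 to 120 N. Pads are 22 mm wide; open, the fingers measure 114 mm over their backs; the gripper's body (76 mm by 85 mm) begins 54 mm behind the grasp point. The pads swing forward as they close: fully open they stand 13 mm farther back than shut.
Start: joints at [1.137, 0.307, 1.506, -0, 1.328, -0.073], TCP at [0.203, 0.538, 0.206] pointing down, gripper open.
Joint ranges: [-3.12, 3.12], [-1.05, 2.28], [0.14, 2.33], [-1.42, 4.57], [0.1, 2.73], [-2.68, 2.68]. Speed limits (rad/s): [2.57, 2.57, 3.14, 3.14, 3.14, 3.14].

INTERFACE

Orientations are given as a 3x3 rotation matrix whose columns are the frame's x, y, z axes.
In Python, from rig import manip, viewer gives the robot as it stands.
- The arm moves only by the tool send_rows, never from a script. Its argument "plan" is a list that holds one entry, the list of rows, each a list of 5 numbers: the closure, from 0 (fully open) to 1 (shut), then the shift along the world's x, y, z in mm, then the turn about the world's z in rad. A call has 1 to 20 rows; each row shifts and turns the commanded pose from where the row before left it; what a row does not reach is not made up. A row lasts 1/12 s, in which the tool goes at most 41.7 mm and 7.16 degrees, less where a joint would pass 70% of its speed; a pose out of reach is approached as far as the arm can. A call with a gripper value outside its range is refused whole. The fingers move at their own pace and stop on an object; "squeeze" is the grip in N (left out, the last holds). Time passes only in rows, so rows that do not move let the fingers close. It gives the time, the measured TCP pose, the force and the opening at its end, in the units of the state.
- manip.get_state(): the state, without advancing time (a new reading comes with each control period).
- viewer.snapshot(name): name is "scene" or "top"; returns the picture (480x640x3 uint8, red, green, blue); there is no depth.
- viewer.calibration(name): a dict with "fx", "fy", "cx", "cy" (pixels), "rvec" (rotation vector, rad) and "tvec" (3), from world to camera coordinates, as OpenCV has them. Camera axes: x right, y down, z forward; pixel columns grow to the right and rows downward; lengths in m; the calibration is good to about 2 mm. A picture is of the moment at which its call begins. calibration takes no time and is no camera call.
- manip.job_done(): hands the job in, once; it reports no verdict.
The state is a dict: "clock": time; "q": joint angles; "joint_velocities": joint speeds; "tau": joint torques, N m; "tool_pos": TCP position; "eef_rot": TCP orientation; "contact_force": force on the tool from outside, world axes, zero at the start; "ft_torque": the same for the moment, N m; "width": finger opening in m.
Only numpy, scipy, OpenCV 4.12 (cv2) and the standard library are available. Lean on these libraries where they do the work, as an engineer would, in place of code of your own. Each camera call takes 0.05 s, during which the arm holds its last target.

TASK

One of the two black meal boxes on the packing counter stands open: fold its hinged lid over with the fingertips, then, keeping it pressed flat, push it by its thumb ridge until its free edge is tucked fully home beneath the lip on the opposite rim, so that it stays shut by itself. Only press and push: do not pinch the lid or touch its inner face, do not lift, tip or shove either box, and leave the other things standing where they are.

Things in the scene. Friction and masses are not known exactly. Their poses are not given: they have to be found in the camera images.
- mealbox: The open black plastic meal box, loose, about 1.3 kg, 165 (x) x 130 (y) mm; walls 55 mm high, lip wall 68 mm. Origin: centre of its underside; z up; its +x runs from the hinge rim (the one nearest the robot) to the lip rim.
- hinge_mid (a point): Middle of the lid's hinge axis, at (-80, 0, 58) mm in the box's frame; the axis runs along the box's y.
- lip_edge (a point): Middle of the lip's inward edge, at (56, 0, 64.5) mm in the box's frame. The lip is a 4 mm thick ledge along the whole lip rim: underside 64.5 mm above the counter from x = 62 mm to the wall's inner face at x = 78 mm, with a flared-up mouth (66 to 71 mm high) from 56 to 62 mm.
- lid_turn (a joint): Lid angle, rad: 0 = flat, closed; pi/2 = upright; stop at 1.75; starts at 1.05 to 1.5, leaning to the lip side. Stiff, springy hinge (0.25 N m to fold): let go above about 0.65 rad the lid stays; let go lower it springs back to about 0.65, unless its edge is under the lip (then it rises under 0.06).
- lid_slide (a joint): How far the lid plate is pushed in its own plane, away from the hinge, in slots of its hinge leaf, m: 0 at the start (stop), 0.024 = home (stop). Takes 3 N plus rubbing, stays where left. Lid flat: free edge 4 mm short of the lip at 0, 14 mm beneath its straight part at 0.024. It enters only while the lid is held flat.
- lid_edge (a point): Middle of the lid's free edge on its outer face (up when closed), 132 mm from the hinge axis at lid_slide 0. The plate is 126 mm wide and 4 mm thick; its outer face lies 2 mm outside the hinge axis.
- ridge_foot (a point): Foot of the thumb ridge's steep face on the lid's outer face, mid-width, 75 mm from the hinge axis at lid_slide 0. Ridge 44 mm wide, 10 mm high; the steep face looks to the hinge, for a fingertip to push against; on the edge side it slopes down over 25 mm. The face between hinge and ridge is flat and clear.
- lid_inside: The lid's inner face, a 112 x 110 mm lining on the underside; not to be touched. Its origin lies on the hinge axis, moved along with lid_slide; its x runs from the hinge to the free edge, z out of the outer face.
- closedbox: The second meal box, alike but already closed and tucked; loose, to be left alone. Origin: centre of its underside. 78 mm high at its ridge.
- cup: Loose paper cup, 72 mm wide, 85 mm high; origin centre of underside. Leave alone.
- spoon: Loose steel spoon lying down, about 200 mm long. Leave alone.
- roll: Loose bread roll, 84 mm wide, 50 mm high; origin centre of underside. Leave alone.
- shaker: Loose steel shaker, 44 mm wide, 83 mm high; origin centre of underside. Leave alone.
- jar: Loose amber jar, 70 mm wide, 100 mm high; origin centre of underside. Leave alone.
- bowl: Loose white bowl, 120 mm wide, 50 mm high; origin centre of underside. Leave alone.
- carton: Loose cardboard carton 90 x 60 x 70 mm high; origin centre of underside. Leave alone.

How it is judged:
On the way, in this order (a step that is already met when the one before it is completed fails the run):
1. the lid is folded over flat, not yet pushed under the lip (value of joint lid_turn below 0.12 rad and value of joint lid_slide below 0.016 m), for 0.05 s.
2. the lid's edge is pushed home beneath the lip (value of joint lid_turn below 0.07 rad and value of joint lid_slide above 0.018 m), for 0.2 s.
At the end, for the whole second after the job is handed in: The lid lies flat (within 0.07 rad) and is pushed at least 18 of its 24 mm, so that its edge is held at least 6 mm past the start of the lip's straight part, beneath it, with nothing touching it; the box stands level and still (all of step 2 and x of lid_edge in the frame of mealbox above 0.068 m and z of lid_edge in the frame of mealbox below 0.068 m and velocity of joint lid_turn below 0.05 rad/s and linear speed of mealbox below 0.02 m/s and angle between mealbox's own z axis and vertical below 0.05 rad).
It fails at once if the open box is lifted, tipped, or shoved more than 25 mm (distance of mealbox from where it was at the start of the episode above 0.025 m or height (world z) of mealbox above 0.012 m or angle between mealbox's own z axis and vertical above 0.2 rad).
It fails at once if the lid is pinched or handled by its inner face (contact force between the fingers and lid_inside above 1 N).
It fails at once if the closed box is moved more than 30 mm (distance of closedbox from where it was at the start of the episode above 0.03 m).
It fails at once if another thing is moved more than 40 mm (distance of any of cup, spoon, roll, shaker, jar, bowl, carton from where it was at the start of the episode above 0.04 m).
It also fails if it takes over 48 s, if anything falls off the work surface, if the arm or the gripper's body presses on something with over 40 N, if the wrist force passes 120 N, or if a joint passes its speed limit or range.

## Working session

There is one attempt and no reset: what is moved stays moved. The work goes in short steps, Python scripts to look and compute and a tool call to move; the robot and the scene stay as the last step left them, time stands still between calls to the robot, and variables do not carry over. Pictures are saved under pics/ and viewed, and the job is handed in when it is done.

Besides the shell and the picture viewer there is one more tool, called after ">>>" by a JSON object that holds its "api" and its "payload". send_rows: Moves the arm, as the interface text tells. Its arguments: {"type":"object","properties":{"plan":{"type":"array","items":{"type":"array","items":{"type":"array","items":{"type":"number"}}}},"squeeze":{"type":"number"}},"required":["plan"]}

```bash
ls; mkdir -p pics; python3 - <<'E'
from rig import manip, viewer
import cv2
print(manip.get_state())
for n in ("scene","top"):
    cv2.imwrite(f"pics/{n}0.png",viewer.snapshot(n)[:,:,::-1]); print(viewer.calibration(n))
E
```

```text
pics
{'clock': 0.0, 'q': array([ 1.13648401e+00,  3.07556849e-01,  1.50767220e+00, -1.40776444e-06,
        1.32839339e+00, -7.34932213e-02]), 'joint_velocities': array([-7.04966552e-04,  1.98694238e-03,  2.32543799e-04,  4.55105173e-04,
       -1.25566432e-04, -9.67646888e-05]), 'tau': array([-3.48074955e-04, -4.57547665e+01, -2.51910281e+01,  1.54739209e-04,
        1.34278779e-02,  9.22627777e-06]), 'tool_pos': array([0.20270306, 0.53728767, 0.20519079]), 'eef_rot': array([[ 3.53039527e-01,  9.35608019e-01, -8.52869082e-04],
       [ 9.35606218e-01, -3.53040526e-01, -1.84191911e-03],
       [-2.02441164e-03, -1.47679364e-04, -9.99997940e-01]]), 'contact_force': array([ 0.12690603, -0.69686469, -0.22914688]), 'ft_torque': array([ 0.02769582, -0.04042723,  0.01526493]), 'width': 0.08519836340348813}
{'fx': 532.6122662274893, 'fy': 532.6122662274893, 'cx': 322.08598114668297, 'cy': 228.93860906033186, 'rvec': array([ 2.05621645,  0.92017045, -0.46599576]), 'tvec': array([-0.38595767, -0.20897324,  1.73367302])}
{'fx': 527.6893200201065, 'fy': 527.6893200201065, 'cx': 313.9196197371854, 'cy': 235.7689398244603, 'rvec': array([ 2.1983902 , -2.19881043,  0.06174344]), 'tvec': array([-0.03005256,  0.6245609 ,  1.26363501])}
```

View pics/scene0.png

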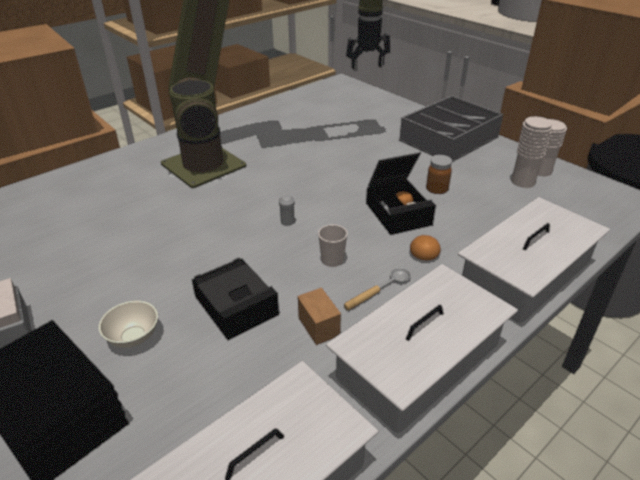

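View pics/top0.png

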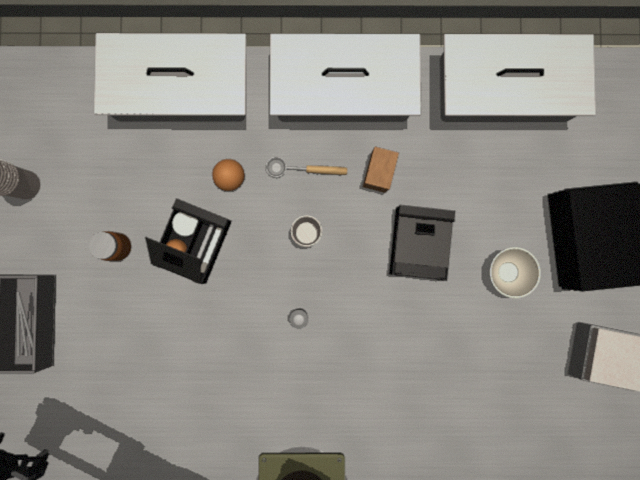

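The open box is at about (190,242) in the top view and the closed one at (422,243). The jar is close by at (110,246). I'll enlarge the open box.

```bash
python3 - <<'E'
import cv2
a=cv2.imread("pics/top0.png")[185:300,80:240]; cv2.imwrite("pics/tc.png",cv2.resize(a,None,fx=5,fy=5,interpolation=cv2.INTER_CUBIC))
a=cv2.imread("pics/scene0.png")[140:240,350:470]; a=cv2.convertScaleAbs(a,alpha=1.8,beta=20);cv2.imwrite("pics/sc.png",cv2.resize(a,None,fx=6,fy=6,interpolation=cv2.INTER_CUBIC))
E
```

```text
(no output)
```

View pics/tc.png

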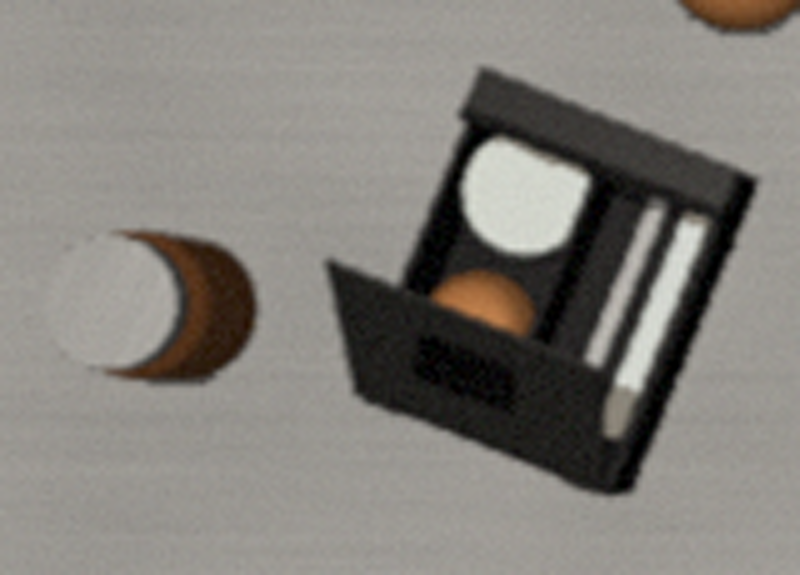

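View pics/sc.png

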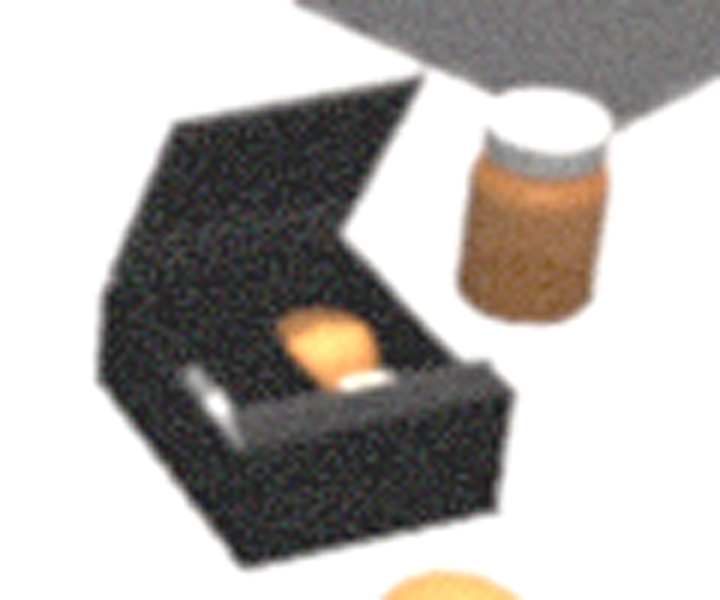

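```bash
cat > h.py <<'E'
import numpy as np, cv2
from rig import manip, viewer
from scipy.optimize import least_squares
C={n:viewer.calibration(n) for n in("scene","top")}
def proj(n,P):
    c=C[n];K=np.array([[c['fx'],0,c['cx']],[0,c['fy'],c['cy']],[0,0,1]])
    return cv2.projectPoints(np.atleast_2d(np.array(P,float)),c['rvec'],c['tvec'],K,None)[0][:,0]
def lid(a,s,y,off=.002,sl=0):
    s=s+sl
    return [-.08+s*np.cos(a)-off*np.sin(a),y,.058+s*np.sin(a)+off*np.cos(a)]
def w(p,P):
    P=np.atleast_2d(P);c,s=np.cos(p[2]),np.sin(p[2])
    return np.c_[p[0]+c*P[:,0]-s*P[:,1],p[1]+s*P[:,0]+c*P[:,1],P[:,2]]
E
python3 - <<'E'
from h import *
B=lambda x,y,z:(lambda a:[x,y,z])
L=lambda s,y,o=.002:(lambda a:lid(a,s,y,o))
obs=[("top",B(.0825,.065,.0685),(176.6,198.6)),("top",B(.0825,-.065,.0685),(231.4,221)),
("top",B(.056,.065,.0685),(172.4,208)),
("top",L(0,.063),(151.6,264)),("top",L(0,-.063),(201.6,283.4)),
("top",L(.132,.063),(146,237.4)),("top",L(.132,-.063),(201.6,258)),
("scene",L(.132,-.063,-.002),(379.2,160.5)),("scene",L(.132,.063,-.002),(420.3,152.8)),
("scene",B(.0825,-.065,0),(390.8,234.5)),("scene",B(.0825,.065,0),(432.5,225.3)),("scene",B(.0825,.065,.0685),(435.3,205.5))]
def r(p): return np.concatenate([proj(n,w(p,f(p[3])))[0]-o for n,f,o in obs])
s=least_squares(r,[.62,.28,-.3,1.3],loss='soft_l1');print(s.x,s.cost)
print(r(s.x).reshape(-1,2).round(1))
p=s.x
for nm in("top","scene"):
    im=cv2.imread(f"pics/{nm}0.png")
    k=4;x0,y0=(80,170) if nm=="top" else(330,130)
    im=cv2.convertScaleAbs(cv2.resize(im[y0:y0+130,x0:x0+180],None,fx=k,fy=k),alpha=1.6,beta=15)
    def line(P,col):
        q=((proj(nm,w(p,P))-[x0,y0]+.5)*k).astype(int); cv2.polylines(im,[q.reshape(-1,1,2)],True,col,1)
    line([lid(p[3],s,y) for s,y in((.0,.063),(.132,.063),(.132,-.063),(0,-.063))],(0,255,0))
    line([[x,y,0] for x,y in((-.0825,.065),(.0825,.065),(.0825,-.065),(-.0825,-.065))],(0,0,255))
    line([[x,y,.0685] for x,y in((.056,.065),(.0825,.065),(.0825,-.065),(.056,-.065))],(255,0,0))
    line([lid(p[3],.075,y) for y in(.022,-.022)],(0,255,255))
    cv2.imwrite(f"pics/fit_{nm}.png",im)
E
```

```text
[ 0.60939384  0.25984717 -0.37713819  1.08902172] 7.032833925860097
[[ 0.1 -0.6]
 [-3.  -2.5]
 [-0.1  0.5]
 [ 0.1 -0. ]
 [ 0.2  0.5]
 [ 0.1 -0.2]
 [-0.3  1.1]
 [-0.8  0.7]
 [ 0.7  0.3]
 [-1.3  1.2]
 [-0.1  0.3]
 [ 0.2 -0.5]]
```

```bash
python3 -c "
import cv2,numpy as np
cv2.imwrite('pics/fit.png',cv2.resize(np.vstack([cv2.imread('pics/fit_top.png'),cv2.imread('pics/fit_scene.png')]),(415,600)) if 0 else np.hstack([cv2.resize(cv2.imread('pics/fit_%s.png'%n),(400,289)) for n in('top','scene')]))"
```

```text
(no output)
```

View pics/fit_top.png

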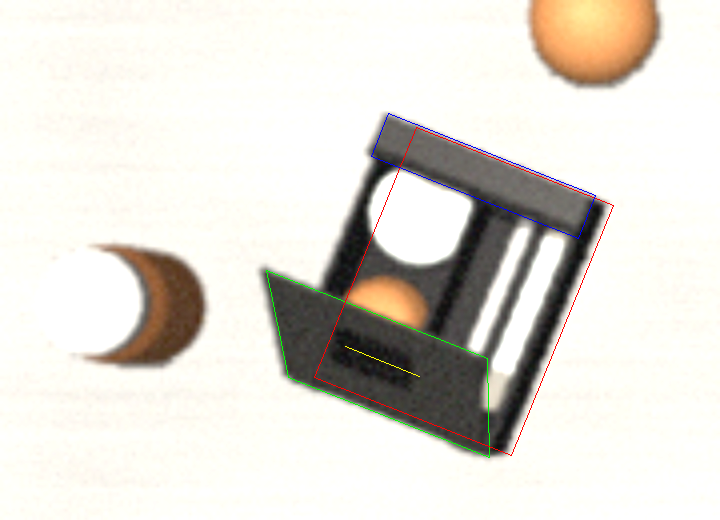

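View pics/fit_scene.png

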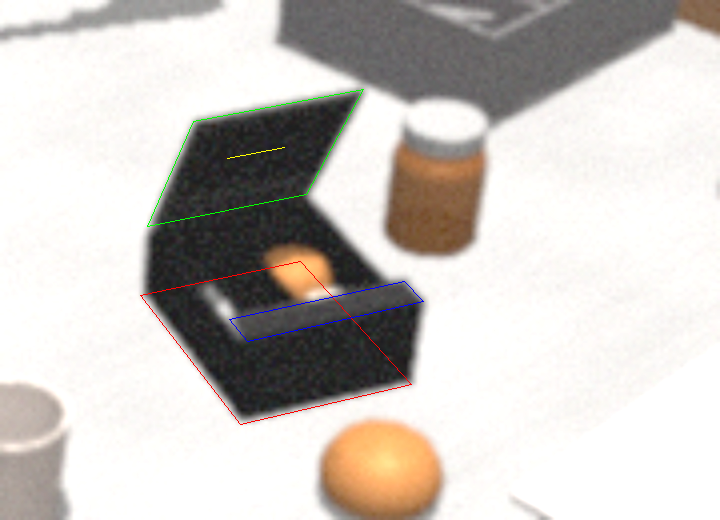

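Two pictures agree: the box is at (0.609, 0.260), yaw −0.377, and the lid is at about 1.09 rad. The tool's x is already nearly along the hinge. I'll shut the gripper and move behind the lid.

>>> {"api": "send_rows", "payload": {"plan": [[[1,0,0,0,-0.016],[1,26,-20,0,0],[1,26,-20,0,0],[1,26,-20,0,0],[1,26,-20,0,0],[1,26,-20,0,0],[1,26,-20,0,0],[1,26,-20,0,0],[1,26,-20,0,0],[1,26,-20,0,0],[1,26,-20,0,0],[1,26,-20,0,0],[1,20,-18,0,0],[1,0,0,0,0],[1,0,0,0,0]]], "squeeze": 40}}

```text
clock: 1.35
tool_pos: [0.5099, 0.2988, 0.2056]
eef_rot: [[0.371, 0.929, -0.001], [0.929, -0.371, -0.0], [-0.0, -0.001, -1.0]]
contact_force: [-0.3, 0.5, 0.4]
width: 0.0002
```

```bash
cat >> h.py <<'E'
BP=[0.6094,0.2598,-0.377]
def tb(): # tcp in box frame mm
    t=np.array(manip.get_state()['tool_pos']);d=t-[BP[0],BP[1],0];c,s=np.cos(BP[2]),np.sin(BP[2])
    return np.array([c*d[0]+s*d[1],-s*d[0]+c*d[1],d[2]])*1e3
def fb():
    f=manip.get_state()['contact_force'];c,s=np.cos(BP[2]),np.sin(BP[2])
    return np.array([c*f[0]+s*f[1],-s*f[0]+c*f[1],f[2]])
def show(n,name,x0,y0,ww=200,hh=150):
    im=viewer.snapshot(n)[y0:y0+hh,x0:x0+ww,::-1]
    cv2.imwrite(name,cv2.convertScaleAbs(cv2.resize(im,None,fx=4,fy=4,interpolation=cv2.INTER_CUBIC),alpha=1.6,beta=15))
E
python3 - <<'E'
from h import *
st=manip.get_state();print(tb().round(1),fb().round(1),st['clock'],st['width'],st['eef_rot'][:,0])
show("scene","pics/s1.png",310,100)
E
```

```text
[-106.9   -0.3  205.6] [-0.5  0.3  0.4] 1.35 0.00016129427165326057 [ 3.71250696e-01  9.28532554e-01 -4.65010514e-04]
```

View pics/s1.png

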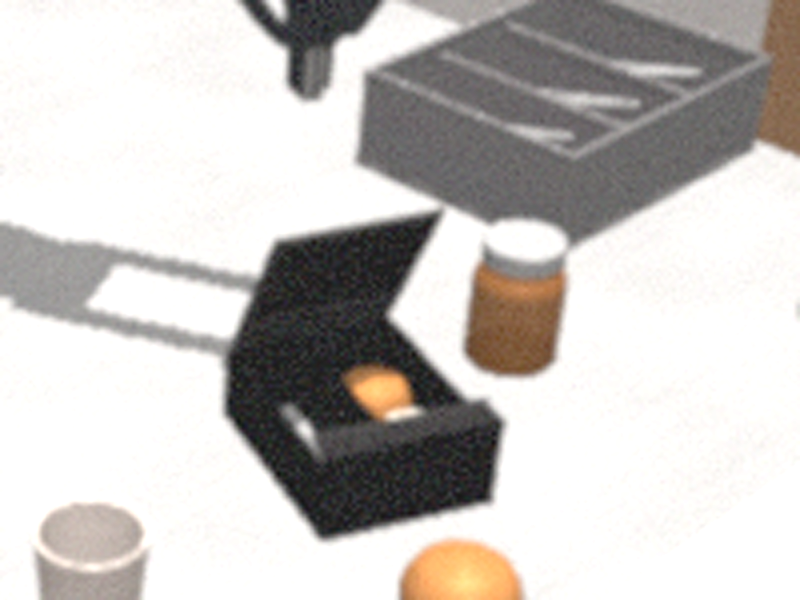

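The tip is behind the lid and clear of it. I'll lower to contact height and approach.

>>> {"api": "send_rows", "payload": {"plan": [[[1,0,0,-25,0],[1,0,0,-25,0],[1,0,0,-25,0],[1,0,0,-25,0],[1,7,-3,0,0],[1,7,-3,0,0],[1,7,-3,0,0],[1,5,-2,0,0],[1,0,0,0,0]]]}}

```text
clock: 2.15
tool_pos: [0.5381, 0.2893, 0.1081]
eef_rot: [[0.369, 0.929, 0.005], [0.929, -0.369, 0.002], [0.003, 0.004, -1.0]]
contact_force: [0.2, 0.1, 0.4]
width: 0.0
```

```bash
python3 - <<'E'
from h import *
print(tb().round(1),fb().round(1),manip.get_state()['clock'])
p=BP;pts=[]
a0=1.09;prev=tb()
for a in np.linspace(1.05,0.0,15):
    c=min(50+18*(1.09-a)/1.09,75-10*np.tan(a)-5)
    P=np.array(lid(a,c/1e3,0))*1e3; P[0]-=11; 
    d=P-prev; cs,sn=np.cos(p[2]),np.sin(p[2])
    print(round(a,2),round(c,1),P.round(1),'world d',np.round([cs*d[0]-sn*d[1],sn*d[0]+cs*d[1],d[2]],1)); prev=P
E
```

```text
[-77.1   1.2 108.1] [0.1 0.1 0.4] 2.15
1.05 50.7 [-67.5   0.  102.9] world d [ 8.5 -4.7 -5.2]
0.98 51.9 [-63.5   0.  102.1] world d [ 3.7 -1.5 -0.9]
0.9 53.1 [-59.5   0.  100.9] world d [ 3.7 -1.5 -1.2]
0.82 54.4 [-55.6   0.   99.3] world d [ 3.7 -1.5 -1.6]
0.75 55.6 [-51.7   0.   97.4] world d [ 3.6 -1.4 -1.9]
0.68 56.9 [-47.9   0.   95.1] world d [ 3.5 -1.4 -2.3]
0.6 58.1 [-44.2   0.   92.5] world d [ 3.4 -1.4 -2.6]
0.52 59.3 [-40.7   0.   89.5] world d [ 3.3 -1.3 -3. ]
0.45 60.6 [-37.3   0.   86.1] world d [ 3.1 -1.2 -3.3]
0.38 61.8 [-34.2   0.   82.5] world d [ 2.9 -1.1 -3.6]
0.3 63.0 [-31.4   0.   78.5] world d [ 2.7 -1.1 -4. ]
0.23 64.3 [-28.8   0.   74.3] world d [ 2.4 -0.9 -4.3]
0.15 65.5 [-26.5   0.   69.8] world d [ 2.1 -0.8 -4.5]
0.08 66.8 [-24.6   0.   65. ] world d [ 1.8 -0.7 -4.8]
0.0 68.0 [-23.   0.  60.] world d [ 1.5 -0.6 -5. ]
```

>>> {"api": "send_rows", "payload": {"plan": [[[1,4,-2,-2,0],[1,4,-2,-1,0],[1,4,-2,-1,0],[1,4,-1.5,-1,0],[1,4,-1.5,-1.5,0],[1,0,0,0,0]]]}}

```text
clock: 2.65
tool_pos: [0.5555, 0.2795, 0.0991]
eef_rot: [[0.368, 0.93, -0.0], [0.93, -0.368, -0.0], [-0.0, -0.0, -1.0]]
contact_force: [0.1, 0.1, 0.5]
width: -0.0003
```

```bash
python3 - <<'E'
from h import *
print(tb().round(1),fb().round(1),manip.get_state()['clock'])
show("scene","pics/s2.png",310,100)
E
```

```text
[-57.4  -1.5  99.1] [0.1 0.1 0.5] 2.65
```

View pics/s2.png

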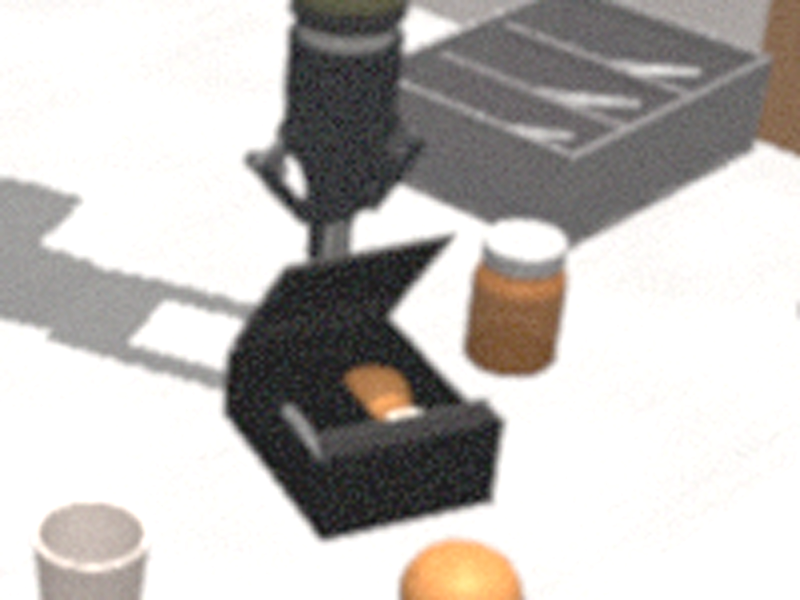

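The lid has folded to about 0.9 rad and the box hasn't moved. I'll continue round the arc.

>>> {"api": "send_rows", "payload": {"plan": [[[1,3.5,-1,-1.5,0],[1,3.5,-1,-2,0],[1,3.5,-1,-2.5,0],[1,3.5,-1.2,-3,0],[1,3.2,-1.2,-3,0],[1,3,-1.2,-3.3,0],[1,0,0,0,0]]]}}

```text
clock: 3.28
tool_pos: [0.5759, 0.2729, 0.0835]
eef_rot: [[0.368, 0.93, 0.0], [0.93, -0.368, -0.0], [-0.0, 0.0, -1.0]]
contact_force: [0.2, -0.2, 0.3]
width: -0.0006
```

```bash
python3 - <<'E'
from h import *
print(tb().round(1),fb().round(1),manip.get_state()['clock'])
show("scene","pics/s3.png",310,100)
E
```

```text
[-35.9  -0.1  83.5] [ 0.3 -0.1  0.3] 3.2833
```

View pics/s3.png

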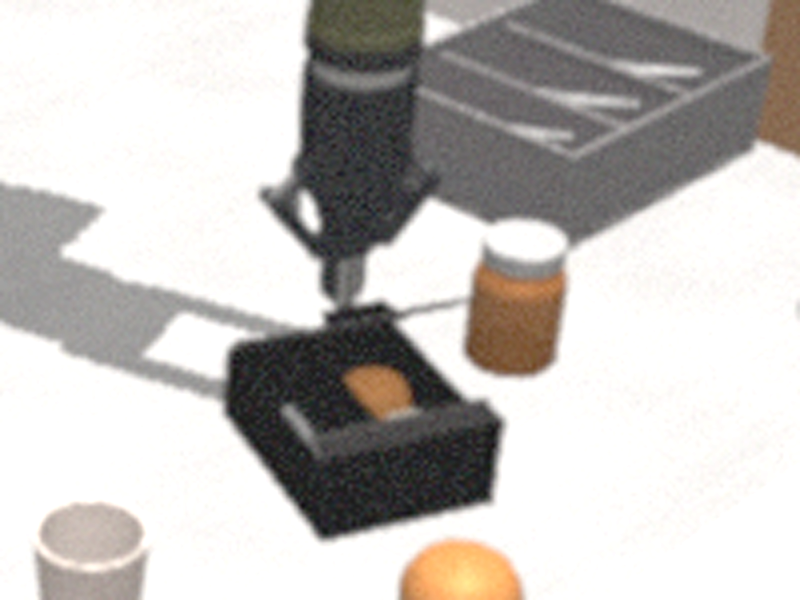

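```bash
python3 - <<'E'
from h import *
for a in(.8,.7,.6,.5,.4,.3): print(a,*[((proj("scene",w(BP,P))[0]-[310,100])*4).round() for P in(lid(a,.132,.063),lid(a,.132,-.063),lid(a,.085,.022,.012),lid(a,.085,-.022,.012))])
show("top","pics/t3.png",80,170)
E
```

```text
0.8 [461. 258.] [289. 291.] [375. 275.] [317. 286.]
0.7 [466. 277.] [295. 311.] [379. 286.] [320. 298.]
0.6 [470. 296.] [299. 331.] [382. 298.] [324. 310.]
0.5 [473. 315.] [302. 351.] [385. 311.] [327. 322.]
0.4 [476. 335.] [305. 370.] [387. 323.] [329. 335.]
0.3 [477. 354.] [307. 390.] [389. 335.] [331. 347.]
```

View pics/t3.png

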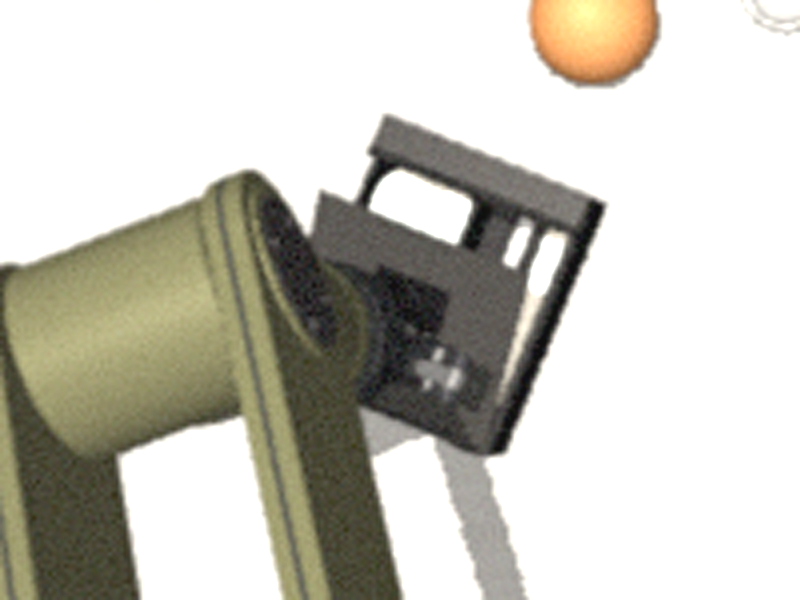

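```bash
python3 - <<'E'
from h import *
st=manip.get_state();t=np.array(st['tool_pos'])
for n,o in(("scene",[310,100]),("top",[80,170])): print([((proj(n,t+[0,0,h])[0]-o)*4).round() for h in(0,.02,.07)])
print(tb(),fb(),st['joint_velocities'].round(3),st['tau'].round(2),st['clock'])
for a in(.7,.6,.5,.4,.3): print(a,*[((proj("top",w(BP,P))[0]-[80,170])*4).round() for P in(lid(a,.132,.063),lid(a,.132,-.063),lid(a,.075,.022),lid(a,.075,-.022))])
show("scene","pics/s4.png",350,120,100,75)
im=cv2.imread("pics/s4.png");cv2.imwrite("pics/s4.png",cv2.resize(im,None,fx=2,fy=2))
E
```

```text
[array([337., 330.]), array([339., 305.]), array([345., 241.])]
[array([406., 342.]), array([397., 342.]), array([374., 341.])]
[-36.36331346   0.27593279  84.01217471] [0.20484694 0.12314707 0.49402507] [ 0.004 -0.006 -0.002  0.001  0.004  0.002] [-1.700e-01 -5.401e+01 -2.182e+01 -3.000e-02 -3.000e-02 -1.000e-02] 3.3833
0.7 [311. 203.] [525. 288.] [368. 307.] [440. 336.]
0.6 [322. 191.] [534. 275.] [374. 300.] [446. 328.]
0.5 [332. 181.] [543. 264.] [379. 293.] [451. 322.]
0.4 [342. 173.] [551. 255.] [385. 288.] [456. 316.]
0.3 [352. 167.] [558. 249.] [389. 284.] [461. 312.]
```

View pics/s4.png

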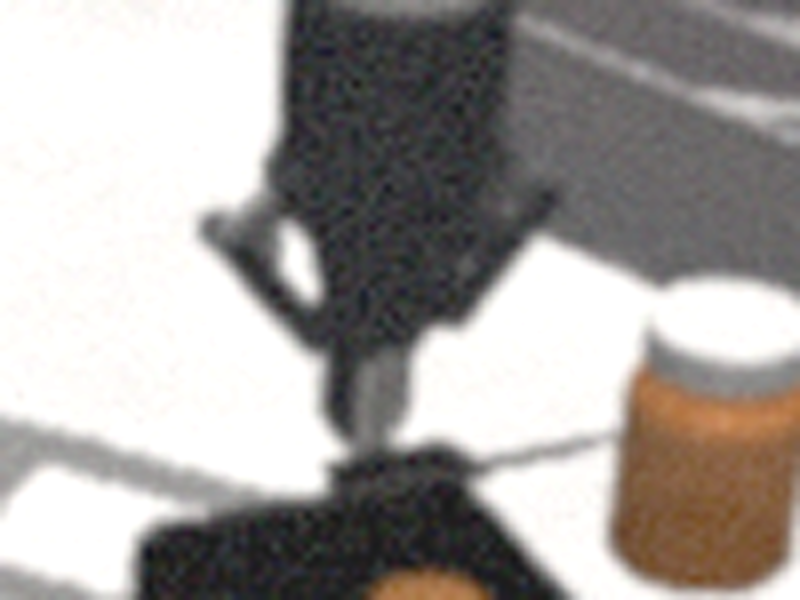

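```bash
python3 - <<'E'
from h import *
print((proj("scene",[[.5099,.2988,.2056],[.5555,.2795,.0991]])-[310,100])*4)
print(proj("top",[[.2027,.5373,.2052]]),proj("scene",[[.2027,.5373,.2052]]))
c=cv2.imread("pics/s1.png")[0:150,200:450];cv2.imwrite("pics/s1c.png",cv2.resize(c,None,fx=3,fy=3))
a=cv2.imread("pics/top0.png")[420:480,0:80];b=cv2.imread("pics/scene0.png")[20:80,330:410]
cv2.imwrite("pics/g0.png",cv2.convertScaleAbs(cv2.resize(__import__('numpy').hstack([a,b]),None,fx=5,fy=5),alpha=1.8,beta=15))
E
```

```text
[[303.86571638 127.97166626]
 [322.6864263  296.87546079]]
[[ 33.58458299 439.63474703]] [[366.91782037  79.45291042]]
```

View pics/s1c.png

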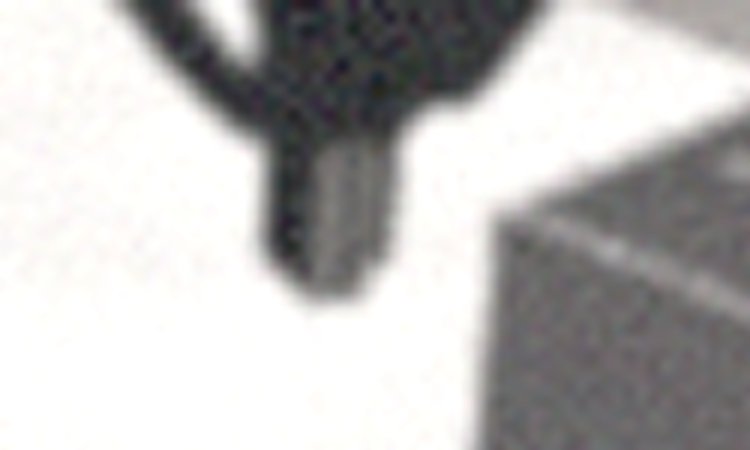

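View pics/g0.png

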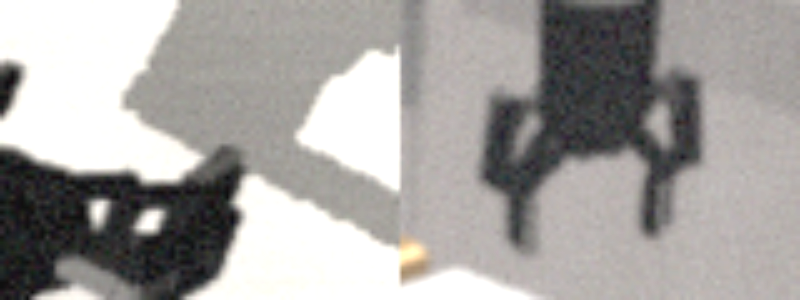

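The pictures show the real tip about 20 mm above the reported TCP. The lid is at about 0.6 rad, and the finger's side is just at the ridge. I'll go down step by step and watch the force.

>>> {"api": "send_rows", "payload": {"plan": [[[1,0,0,-4,0],[1,0,0,-4,0],[1,0,0,-4,0],[1,0.5,-0.2,-4,0],[1,0.5,-0.2,-4,0],[1,0,0,0,0]]]}}

```text
clock: 3.93
tool_pos: [0.5763, 0.273, 0.0636]
eef_rot: [[0.368, 0.93, -0.0], [0.93, -0.368, -0.0], [-0.0, -0.0, -1.0]]
contact_force: [0.2, -0.2, 1.1]
width: 0.0001
```

```bash
python3 - <<'E'
from h import *
print(tb().round(1),fb().round(1),manip.get_state()['clock'])
show("scene","pics/s5.png",310,100)
E
```

```text
[-35.6   0.   63.6] [ 0.3 -0.1  1.1] 3.9333
```

View pics/s5.png

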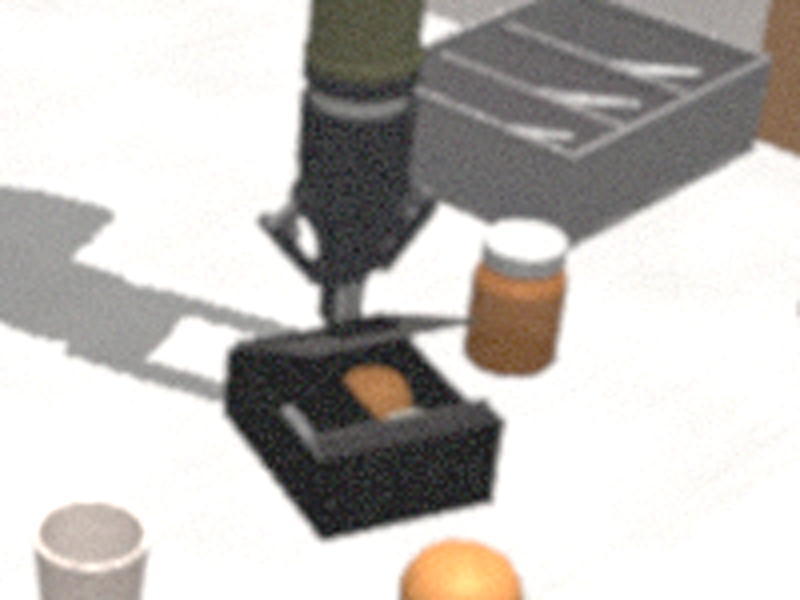

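Lid at about 0.47 rad, following the tip. Continuing down.

>>> {"api": "send_rows", "payload": {"plan": [[[1,1,-0.4,-3,0],[1,1,-0.4,-3,0],[1,1,-0.4,-3,0],[1,1,-0.4,-3,0],[1,1,-0.4,-3,0],[1,1,-0.4,-3,0],[1,0,0,-2,0],[1,0,0,0,0]]]}}

```text
clock: 4.65
tool_pos: [0.5826, 0.2705, 0.0439]
eef_rot: [[0.368, 0.93, 0.0], [0.93, -0.368, -0.0], [0.0, 0.0, -1.0]]
contact_force: [0.9, 0.0, 1.6]
width: -0.0003
```

```bash
python3 - <<'E'
from h import *
print(tb().round(1),fb().round(1),manip.get_state()['clock'])
show("scene","pics/s6.png",310,100)
E
```

```text
[-28.9   0.   43.9] [0.9 0.4 1.6] 4.65
```

View pics/s6.png

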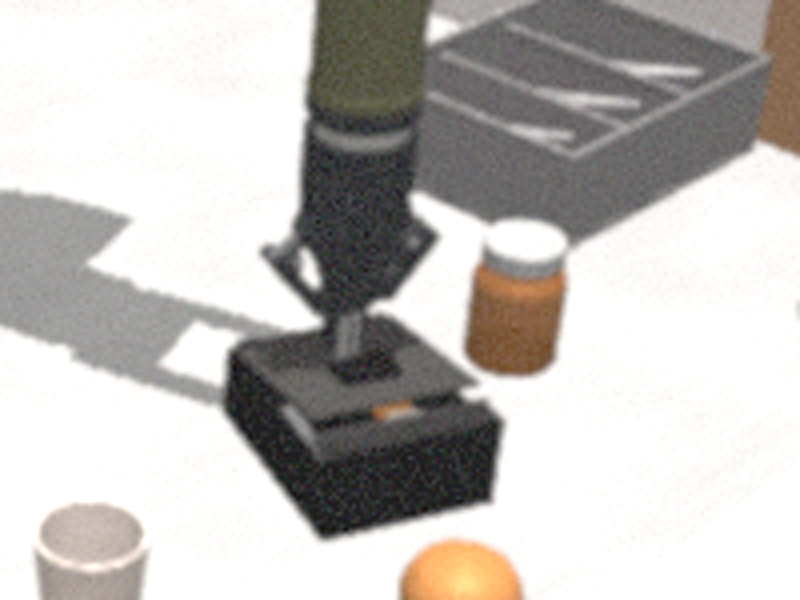

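Lid at about 0.15 rad. A little further down to seat it.

>>> {"api": "send_rows", "payload": {"plan": [[[1,0.5,-0.2,-2,0],[1,0.5,-0.2,-2,0],[1,0,0,-2,0],[1,0,0,0,0]]]}}

```text
clock: 5.03
tool_pos: [0.583, 0.2702, 0.0379]
eef_rot: [[0.368, 0.93, -0.0], [0.93, -0.368, -0.0], [-0.0, -0.0, -1.0]]
contact_force: [-0.1, -0.1, 2.0]
width: 0.0002
```

>>> {"api": "send_rows", "payload": {"plan": [[[1,0,0,-1.5,0],[1,0,0,0,0]]]}}

```text
clock: 5.2
tool_pos: [0.5831, 0.2702, 0.0366]
eef_rot: [[0.368, 0.93, -0.0], [0.93, -0.368, 0.0], [-0.0, -0.0, -1.0]]
contact_force: [0.1, -0.2, 3.1]
width: -0.0002
```

>>> {"api": "send_rows", "payload": {"plan": [[[1,0,0,-1.5,0],[1,0,0,0,0]]]}}

```text
clock: 5.37
tool_pos: [0.5832, 0.2702, 0.0352]
eef_rot: [[0.368, 0.93, -0.0], [0.93, -0.368, -0.0], [-0.0, -0.0, -1.0]]
contact_force: [-0.5, -0.1, 3.4]
width: -0.0002
```

```bash
python3 - <<'E'
from h import *
print(tb().round(1),fb().round(1),manip.get_state()['clock'])
show("scene","pics/s7.png",350,140,120,90)
E
```

```text
[-28.2   0.   35.2] [-0.4 -0.2  3.4] 5.3667
```

View pics/s7.png

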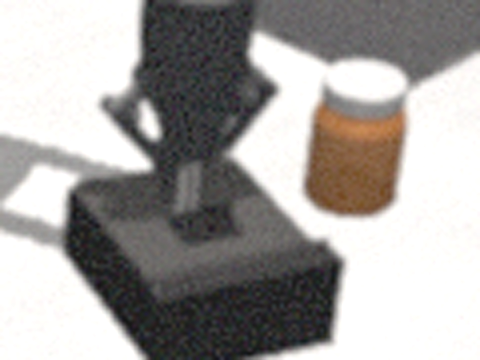

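>>> {"api": "send_rows", "payload": {"plan": [[[1,0,0,-1.5,0],[1,0,0,0,0]]]}}

```text
clock: 5.58
tool_pos: [0.5832, 0.2702, 0.0342]
eef_rot: [[0.368, 0.93, 0.0], [0.93, -0.368, 0.0], [0.0, 0.0, -1.0]]
contact_force: [-1.3, -0.4, 5.6]
width: 0.0004
```

>>> {"api": "send_rows", "payload": {"plan": [[[1,0,0,-1.5,0],[1,0,0,0,0]]]}}

```text
clock: 5.75
tool_pos: [0.5833, 0.2703, 0.0338]
eef_rot: [[0.368, 0.93, 0.001], [0.93, -0.368, 0.0], [0.001, 0.0, -1.0]]
contact_force: [-2.2, -1.1, 11.0]
width: -0.0002
```

>>> {"api": "send_rows", "payload": {"plan": [[[1,0,0,-1.5,0],[1,0,0,0,0]]]}}

```text
clock: 5.92
tool_pos: [0.5834, 0.2704, 0.0337]
eef_rot: [[0.368, 0.93, 0.001], [0.93, -0.368, 0.001], [0.001, 0.001, -1.0]]
contact_force: [-5.2, -2.1, 19.2]
width: -0.0001
```

Bottomed: the lid is flat and the force rises with no more travel. I'll ease the press slightly and then push toward the lip.

>>> {"api": "send_rows", "payload": {"plan": [[[1,0,0,0.8,0],[1,1.9,-0.7,0,0],[1,1.9,-0.7,0,0],[1,1.9,-0.8,0,0],[1,1.9,-0.7,0,0],[1,0,0,0,0]]]}}

```text
clock: 6.42
tool_pos: [0.5908, 0.2675, 0.0337]
eef_rot: [[0.368, 0.93, 0.001], [0.93, -0.368, 0.001], [0.001, 0.0, -1.0]]
contact_force: [-4.3, -1.0, 14.9]
width: -0.0001
```

>>> {"api": "send_rows", "payload": {"plan": [[[1,1.9,-0.7,0,0],[1,1.9,-0.8,0,0],[1,1.9,-0.7,0,0],[1,0,0,0,0]]]}}

```text
clock: 6.75
tool_pos: [0.5963, 0.2653, 0.0337]
eef_rot: [[0.368, 0.93, 0.0], [0.93, -0.368, 0.001], [0.001, -0.0, -1.0]]
contact_force: [-4.0, -0.7, 14.5]
width: 0.0001
```

```bash
python3 - <<'E'
from h import *
print(tb().round(1),fb().round(1),manip.get_state()['clock'])
show("scene","pics/s8.png",350,140,120,90)
E
```

```text
[-14.2   0.3  33.7] [-3.5 -2.1 14.5] 6.75
```

View pics/s8.png

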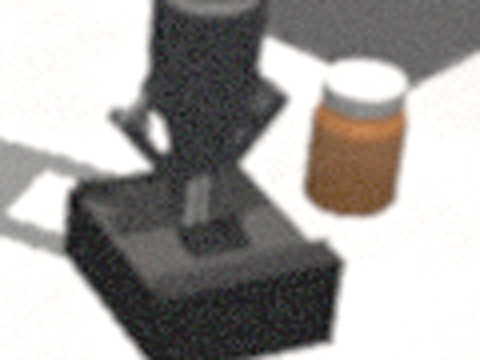

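The box hasn't moved and the ridge is starting to move with the tip. Continuing.

>>> {"api": "send_rows", "payload": {"plan": [[[1,1.9,-0.7,0,0],[1,1.9,-0.8,0,0],[1,1.9,-0.7,0,0],[1,1.9,-0.8,0,0],[1,1.9,-0.7,0,0],[1,0,0,0,0]]]}}

```text
clock: 7.3
tool_pos: [0.6056, 0.2616, 0.0336]
eef_rot: [[0.368, 0.93, -0.0], [0.93, -0.368, 0.001], [0.001, -0.0, -1.0]]
contact_force: [-4.4, -0.3, 15.4]
width: 0.0001
```

>>> {"api": "send_rows", "payload": {"plan": [[[1,1.9,-0.7,0,0],[1,1.9,-0.8,0,0],[1,1.9,-0.7,0,0],[1,0,0,0,0]]]}}

```text
clock: 7.63
tool_pos: [0.6081, 0.2607, 0.0335]
eef_rot: [[0.369, 0.93, -0.006], [0.93, -0.369, 0.002], [0.0, -0.006, -1.0]]
contact_force: [-10.1, 3.8, 18.7]
width: 0.0002
```

```bash
python3 - <<'E'
from h import *
print(tb().round(1),fb().round(1),manip.get_state()['clock'])
show("scene","pics/s9.png",350,140,120,90)
E
```

```text
[-1.5  0.3 33.5] [-10.8  -0.2  18.7] 7.6333
```

View pics/s9.png

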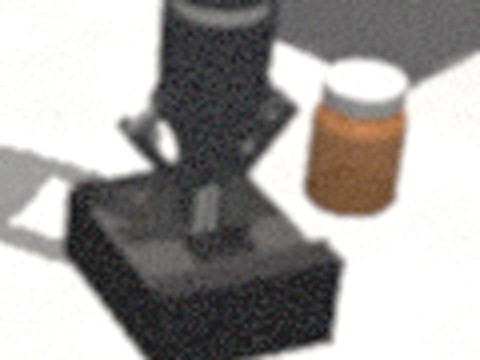

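```bash
python3 - <<'E'
from h import *
for sl in(0,.006,.012,.018,.024): print(sl,*[((proj("scene",w(BP,P))[0]-[350,140])*4).round() for P in(lid(0,.075,.022,.012,sl),lid(0,.075,-.022,.012,sl),lid(0,.1,.022,.002,sl),lid(0,.1,-.022,.002,sl))])
a=[cv2.resize(cv2.imread(f"pics/s{k}.png")[140:320,120:360],None,fx=1.6,fy=1.6) for k in(7,9)]
a[1]=a[1]
im=np.hstack(a);cv2.imwrite("pics/cmp.png",im)
E
```

```text
0 [224. 204.] [166. 216.] [239. 234.] [181. 247.]
0.006 [228. 208.] [170. 220.] [243. 239.] [185. 252.]
0.012 [232. 212.] [174. 225.] [247. 244.] [189. 256.]
0.018 [236. 217.] [178. 229.] [252. 248.] [193. 261.]
0.024 [240. 221.] [182. 234.] [256. 253.] [197. 266.]
```

View pics/cmp.png

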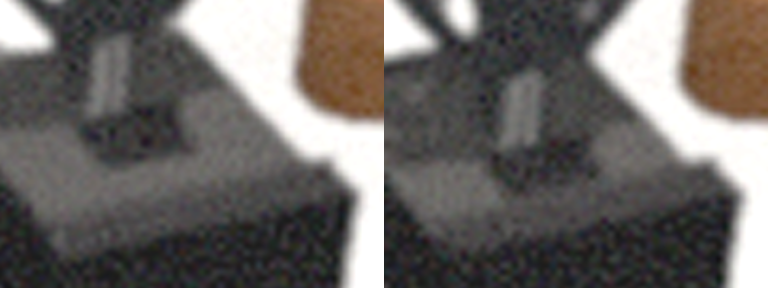

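The ridge appears at least 18–24 mm along and the box is still. The pushing force rose from 4 to 11 N, which suggests the home stop. I'll do a slightly firmer nudge to confirm.

>>> {"api": "send_rows", "payload": {"plan": [[[1,0.9,-0.4,0,0],[1,0,0,0,0]]]}}

```text
clock: 7.85
tool_pos: [0.6081, 0.2606, 0.0335]
eef_rot: [[0.369, 0.93, -0.007], [0.93, -0.369, 0.003], [-0.0, -0.007, -1.0]]
contact_force: [-11.9, 3.8, 19.9]
width: -0.0001
```

>>> {"api": "send_rows", "payload": {"plan": [[[1,0.9,-0.4,0,0],[1,0,0,0,0],[1,0,0,0,0]]]}}

```text
clock: 8.1
tool_pos: [0.6091, 0.2603, 0.0335]
eef_rot: [[0.368, 0.93, -0.007], [0.93, -0.368, 0.003], [-0.0, -0.007, -1.0]]
contact_force: [-11.3, 4.2, 18.2]
width: 0.0001
```

```bash
python3 - <<'E'
from h import *
print(tb().round(1),fb().round(1),manip.get_state()['clock'])
show("top","pics/t10.png",80,170)
show("scene","pics/s10.png",350,140,120,90)
E
```

```text
[-0.5  0.3 33.5] [-12.   -0.2  18.2] 8.1
```

View pics/t10.png

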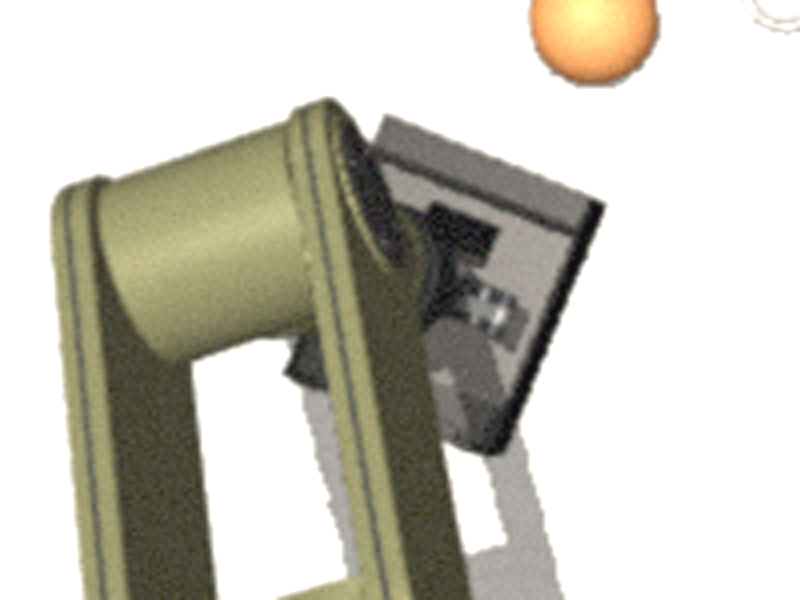

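View pics/s10.png

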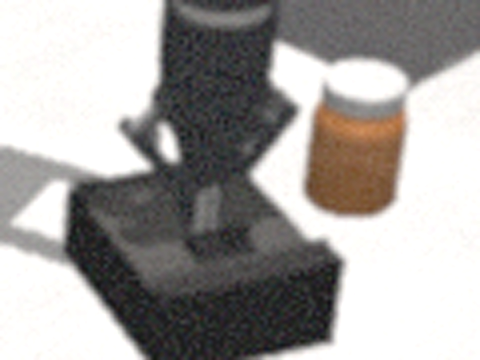

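```bash
python3 - <<'E'
from h import *
for sl in(0,.006,.012,.018,.024): print(sl,*[((proj("top",w(BP,P))[0]-[80,170])*4).round() for P in(lid(0,.075,.022,.012,sl),lid(0,.075,-.022,.012,sl),lid(0,.1,.022,.002,sl),lid(0,.1,-.022,.002,sl))])
E
```

```text
0 [397. 279.] [468. 306.] [418. 240.] [488. 267.]
0.006 [401. 269.] [472. 297.] [422. 230.] [491. 258.]
0.012 [405. 259.] [476. 287.] [426. 221.] [495. 248.]
0.018 [409. 250.] [479. 278.] [430. 211.] [499. 239.]
0.024 [413. 240.] [483. 268.] [433. 202.] [503. 229.]
```

The top view puts the ridge at lid_slide ≈ 0.024, so it is home, and the box is unmoved. I'll relax the push, lift straight up and clear the area.

>>> {"api": "send_rows", "payload": {"plan": [[[1,-2,0.8,0,0],[1,-2,0.8,0,0],[1,0,0,1,0],[1,0,0,1,0],[1,0,0,2,0],[1,0,0,3,0],[1,0,0,5,0],[1,0,0,10,0],[1,0,0,20,0],[1,0,0,30,0],[1,0,0,30,0],[1,0,0,30,0],[1,-30,11,0,0],[1,-30,11,0,0],[1,-30,11,0,0],[1,-30,11,0,0],[1,-20,15,0,0],[1,0,0,0,0],[1,0,0,0,0]]]}}

```text
clock: 9.78
tool_pos: [0.4688, 0.3196, 0.1645]
eef_rot: [[0.366, 0.931, 0.001], [0.931, -0.366, 0.0], [0.001, 0.001, -1.0]]
contact_force: [1.5, 0.1, 0.6]
width: 0.0002
```

```bash
python3 - <<'E'
from h import *
print(tb().round(1),fb().round(1),manip.get_state()['clock'])
show("top","pics/t11.png",80,170)
show("scene","pics/s11.png",350,140,120,90)
E
```

```text
[-152.7    3.8  164.5] [1.4 0.6 0.6] 9.7833
```

View pics/t11.png

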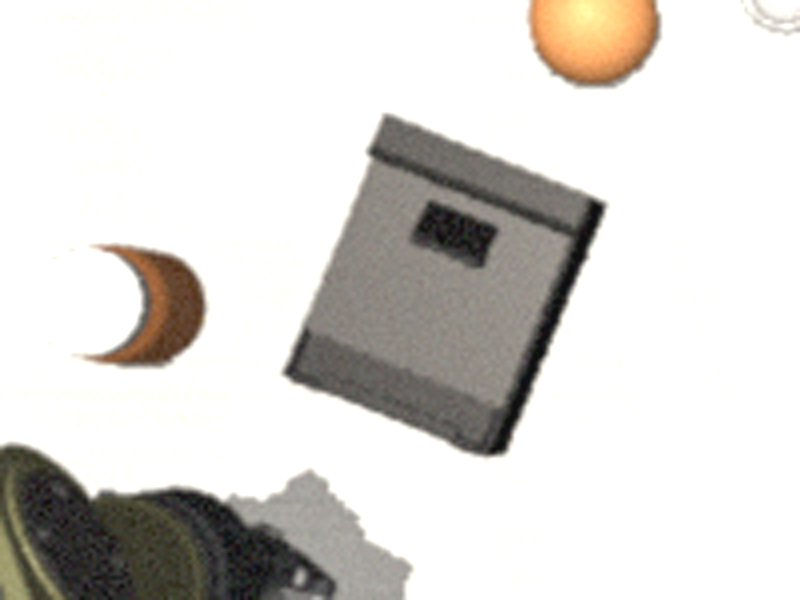

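View pics/s11.png

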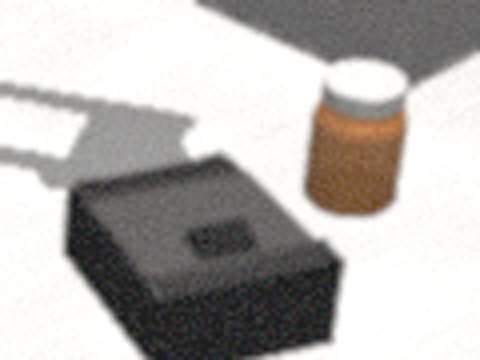

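The lid lies flat under the lip. The ridge corners at (413,240), (484,265) and (432,203) match slide 0.024, and the box corners are where they were at the start. Handing in.

```bash
python3 -c "
from rig import manip
print(manip.job_done())"
```

```text
the job is handed in; nothing more can be done
None
```

The meal box is shut: I folded the lid flat with the closed fingertips, then pushed it under the lip by its thumb ridge. I handed the job in at about 10 s; no verdict is reported.

- **Final position:** with the arm clear, both pictures show the lid flat. In the top view the ridge sits within a pixel or two of where full travel (24 mm) would put it.
- **Box and jar:** neither moved visibly. I did not check the other things at the end, but the arm passed well above or away from them.
- **Forces:** the highest I read was about 20 N down while pressing and about 12 N sideways at the end stop. I only saw readings at the end of each move.
- **Disagreement:** the pictures put the real fingertips about 20 mm above the reported TCP. Early in the fold the finger's side was therefore probably against the ridge crest, not the flat face. From there I lowered by picture and force, not by reported height.

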